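# Find the shaft's flat and hold the coupling collar on it

### The arm

A 6-joint arm with a two-finger parallel gripper is mounted at the origin on the work surface. World frame = base frame: x ahead of the robot, y to its left, z up, the work surface at z = 0. Lengths are in m, angles in rad, forces in N, time in s.
With the tool pointing down it reaches from about 0.375 to 0.9 m from the base axis. Payload 3.1 kg.
Tool frame: the origin (TCP) lies at the centre of the arm's flange, where the gripper is bolted on; the fingertips stand robot.tip_extent ahead of it and the grasp point (between the pads) lies 164 mm ahead of it (robot.tip_extent is the distance from the TCP to the fingertips, in m); z points along the fingers, y is the line along which they close (so a half turn about z gives the same grasp; the last joint's range is limited). The gripper opens to 87 mm and grips with 3 to 60 N. Pads are 19 mm wide; open, the fingers measure 117 mm over their backs; the gripper's body (75 mm by 190 mm) begins 51 mm behind the grasp point.
Start: joints at [-1.317, 0.527, 1.433, -0, 1.181, -0.178], TCP at [0.262, -0.567, 0.405] pointing down, gripper open.
Joint ranges: [-3.08, 3.08], [-0.75, 2.2], [0.22, 2.44], [-1.43, 4.57], [0, 2.65], [-2.85, 2.85]. Speed limits (rad/s): [2.79, 2.79, 3.14, 3.14, 3.14, 3.14].

### API

Orientations are given as a unit quaternion [x, y, z, w].
In Python, from rig import get_obs, camera, hand_in, cut_out, robot gives the robot as it stands.
- The arm moves only by the tool step_arm, never from a script. Its argument "rows" is a list of rows, each a list of 6 numbers: the shift along the world's x, y, z in m, then the turn, a rotation vector about the world's x, y, z in degrees. A call has 1 to 12 rows; each row shifts and turns the commanded pose from where the row before left it; what a row does not reach is not made up. A row lasts 1/8 s, in which the tool goes at most 62.5 mm and 10.7 degrees, less where a joint would pass 70% of its speed; a pose out of reach is approached as far as the arm can. A call is refused whole if a number of a shift passes 0.0625 or a number of a turn 10.7, either way. A call with a gripper value outside its range is refused whole. "jaw" is the finger opening in m, from 0 to 0.087, set as the call begins (left out, the last holds). The fingers move at their own pace and stop on an object; "squeeze" is the grip in N (left out, the last holds). Time passes only in rows, so rows that do not move let the fingers close. It gives the time, the measured TCP pose, the force, the opening and the grip force at its end, in the units of the state.
- get_obs(): the state, without advancing time (a new reading comes with each control period).
- camera(name): name is "scene" or "side" or "wrist"; returns a dict with "pixels" (480x640x3 uint8, blue, green, red), "depth" (480x640 float32, m along the optical axis (not along the pixel's ray), 0 where there is no reading), "fov_y" (degrees; the focal length in pixels is half the picture's height over the tangent of half this angle, whatever the lens; pixels are square), "cx", "cy" (the principal point, pixels), "k1" (the pictures are not rectified: a ray, as slopes to the right and down, at radius r is drawn at 1 + k1 r^2 times it, then the intrinsics apply), "extrinsics" (4x4, takes a point from camera to world coordinates); the wrist camera has in their place "mount" (4x4, takes a point from camera to tool coordinates, whose origin is the TCP and whose axes are the flange's). Camera axes: x right, y up, looking along -z (the intrinsics and any distortion apply to the point x, -y, -z); pixel columns grow to the right and rows downward; lengths in m; the calibration is good to about 2 mm. A picture is of the moment at which its call begins: read the wrist's pose just before it.
- hand_in(): hands the job in; it is judged then, once.
Trained networks look in the newest picture that a camera, given by its name, has taken for a name from the list of things; names that differ only in an ending like _2 or _b are one class to them, and where a whole thing is asked for, a point or a joint stands for the part that bears it (a point fixed in the world has none). Each returns a list of dicts, best first, with "confidence" (0 to 1); they miss things now and then, are a little off and sometimes report something else, mostly with a low value. They report only what shows in the picture. A call takes as long as a camera call.
- cut_out(label, camera): "region" (480x640 bool, what is visible of it) and "extent" ([centre column, centre row, width, height] in pixels, round what is visible of it).
The state is a dict: "time": time; "q": joint angles; "joint_velocities": joint speeds; "joint_torque": joint torques, N m; "position": TCP position; "tool_rot": TCP orientation; "ft_force": force on the tool from outside, world axes, zero at the start; "moment": the same for the moment, N m; "grip_width": finger opening in m; "grip_force": force on a finger pad.
Only numpy, scipy, OpenCV 4.12 (cv2) and the standard library are available. Lean on these libraries where they do the work, as an engineer would, in place of code of your own. Each camera call takes 0.05 s, during which the arm holds its last target. There are 200 camera calls.

### The job

Lift the clear hood of the stirrer drive by its black bar and lay it back gently onto its rear stop. Pinch the bare top of the upright shaft and turn it until you feel its brass flat lying squarely under one fingertip on the side of the dark collar's red set-screw; then let go of the shaft, lift the collar straight up the shaft until its screw is level with the middle of the flat and points squarely at it, and finish while holding it there, level, ready for the screw to be tightened. Leave everything else on the bench where it stands.

Things in the scene. Friction and masses are not known exactly. Their poses are not given: they have to be found in the camera images.
- machine: Stirrer drive, fixed: white housing 330 x 200 mm, deck 55 mm above the bench. Origin on the bench under the shaft's axis; z up, -x to the front (hood bar's side), +x to the rear (hinge), y across. A fixed boss, 28 mm wide, rises round the shaft's foot to 65 mm above the bench; the dark collar rests on it. Behind the hood two blue stop posts reach 100 mm above the bench.
- hood (a joint): Clear hood: 0 shut, 1.65 rad back on its stop. 0.4 kg, 155 mm front to back, 168 wide, 76 high; clear front, sides and top, no rear or bottom. Shut, it covers shaft and collar. It opens upward and backward about its rear hinge; let go below about 1.1 rad it falls shut, beyond that it falls back onto the stop, hard unless guided, and stays there.
- hood_bar (a point): Middle of the hood's black grip bar: round, 12 mm thick, 100 mm long, across the machine, held by an arm near each end (80 mm free between); 47 mm clear gap to the hood's front panel behind it. Shut, it is 87 mm above the bench; it moves with the hood on an arc of 212 mm radius round the hinge; on the stop it is about 264 mm above the bench, 46 mm behind the hinge. y along the bar.
- hood_hinge (a point): Middle of the hood's hinge axis, 90 mm behind the shaft and 57 mm above the bench; the axis runs along machine y.
- flat: Brass-coloured flat on one side of the shaft, turning with it: 13 mm wide, 36 mm tall, from 85 to 121 mm above the bench. Origin at the middle of its face, 6 mm from the shaft's axis, 103 mm above the bench; x points straight out of the flat, away from the axis; z up.
- collar: Dark steel collar, loose round the shaft, underside 65 mm above the bench on the boss at the start: 36 mm outside, 16 mm tall, round bore 21 mm, about 70 g. Origin at its underside's centre; z up; x points from the axis to the red set-screw, whose 7 mm thick head stands 4.5 mm out of the side, 8 mm above the underside. A red line on top shows the screw's side. It can slide and turn on the shaft.
- shaft_top (a point): Centre of the steel shaft's top end, 121 mm above the bench; the shaft is upright, 18 mm round, with a D-section (one flat) over its top 36 mm: 15 mm thick pinched squarely over the flat, up to 18 mm elsewhere. Turns endlessly either way, stays where it is left (0.03 Nm friction). A red line on the end runs from the axis to the flat; x points that way.
- spare_collar: Bystander: a bright aluminium collar of the same size lying on the bench beside the machine, leave it. Origin at its underside's centre.
- jar: Bystander: small amber jar with a red cap, 44 mm wide, 55 mm tall, beside the machine. Origin at its underside's centre.
- driver: Bystander: orange-handled screwdriver, 160 mm long, lying beside the machine.
- amber_bottle: Bystander: amber bottle, 64 mm wide, 150 mm tall. Origin at its underside's centre.
- wash_bottle: Bystander: white bottle with a blue cap, 66 mm wide, 150 mm tall. Origin at its underside's centre.
- beaker: Bystander: glass beaker, 60 mm wide, 80 mm tall. Origin at its underside's centre.
- dish: Bystander: white dish, 90 mm wide, 20 mm tall. Origin at its underside's centre.

How it is judged:
On the way, in this order (a step that is already met when the one before it is completed fails the run):
1. the hood lies back on its stop (value of joint hood above 1.58 rad), for 0.2 s.
2. a finger presses on the flat, which faces the screw's side of the collar, the collar still down (angle between the x axis of flat and the x axis of collar, either way round below 0.25 rad and x of flat in the frame of collar above 0.003 m and contact force between the fingers and flat above 1.5 N and z of flat in the frame of collar above 0.03 m), for 0.2 s.
At the end, for the whole second after the job is handed in: The hood lies back on its stop (over 1.58 rad); the fingers hold the collar (over 1.5 N) on the shaft with its screw within 9 mm of the height of the flat's middle, the flat facing the screw within 0.3 rad, the collar level within 0.15 rad, round the shaft and still, the fingers off the flat (value of joint hood above 1.58 rad and angle between the x axis of flat and the x axis of collar, either way round below 0.3 rad and x of flat in the frame of collar above 0.003 m and z of flat in the frame of collar between -0.001 and 0.017 m and angle between collar's own z axis and vertical below 0.15 rad and horizontal distance between collar and machine below 0.004 m and contact force between the fingers and collar above 1.5 N and contact force between the fingers and flat below 0.5 N and linear speed of collar below 0.02 m/s); the arm keeps its last pose, push and grip.
It fails at once if the hood is swung or dropped hard (over 1.8 rad/s) (velocity of joint hood above 1.8 rad/s or velocity of joint hood below -1.8 rad/s).
It fails at once if a bystander is moved by more than 30 mm (distance of any of spare_collar, jar, driver, amber_bottle, wash_bottle, beaker, dish from where it was at the start of the episode above 0.03 m).
It also fails if it takes over 72 s, if anything falls off the work surface, if the arm or the gripper's body presses on something with over 40 N, if the wrist force passes 120 N, or if a joint passes its speed limit or range.

## Working session

There is one attempt and no reset: what is moved stays moved. The work goes in short steps, Python scripts to look and compute and a tool call to move; the robot and the scene stay as the last step left them, time stands still between calls to the robot, and variables do not carry over. Pictures are saved under pics/ and viewed, at most 10 in all, crops included, and the job is handed in when it is done.

Besides the shell and the picture viewer there is one more tool, called after "Emit:" as name([rows], argument=value, ...), one row to a line, values as JSON. step_arm: Moves the arm, as the interface text tells. Its arguments: {"type":"object","properties":{"rows":{"type":"array"},"jaw":{"type":"number"},"squeeze":{"type":"number"}},"required":["rows"]}

```bash
ls; mkdir -p pics; cat > h.py <<'E'
import numpy as np, cv2
from rig import get_obs, camera, hand_in, cut_out, robot
from scipy.spatial.transform import Rotation as R
def T_of(c,obs=None):
    if 'extrinsics' in c: return np.array(c['extrinsics'])
    o=obs; T=np.eye(4); T[:3,:3]=R.from_quat(o['tool_rot']).as_matrix(); T[:3,3]=o['position']
    return T@np.array(c['mount'])
def K(c):
    f=240/np.tan(np.radians(c['fov_y'])/2); return f,c['cx'],c['cy'],c['k1']
def rays(c,u,v):
    f,cx,cy,k=K(c); x=(np.asarray(u,float)-cx)/f; y=(np.asarray(v,float)-cy)/f
    a,b=x.copy(),y.copy()
    for _ in range(15):
        s=1+k*(a*a+b*b); a=x/s; b=y/s
    return a,b
def pts(c,u,v,T,d=None):
    a,b=rays(c,u,v)
    if d is None: d=c['depth'][np.asarray(v,int),np.asarray(u,int)]
    P=np.stack([a*d,-b*d,-d*np.ones_like(a)],-1)
    return P@T[:3,:3].T+T[:3,3]
def atz(c,u,v,T,z):
    a,b=rays(c,u,v); D=np.stack([a,-b,-np.ones_like(a)],-1)@T[:3,:3].T
    return T[:3,3]+D*((z-T[2,3])/D[...,2])[...,None]
def proj(c,P,T):
    p=(np.asarray(P)-T[:3,3])@T[:3,:3]; a=p[...,0]/-p[...,2]; b=-p[...,1]/-p[...,2]
    f,cx,cy,k=K(c); s=1+k*(a*a+b*b); return np.stack([cx+f*a*s,cy+f*b*s],-1)
E
cat > a.py <<'E'
from h import *
print(robot.tip_extent, get_obs())
for n in ['scene','side']:
    c=camera(n); T=T_of(c); cv2.imwrite(f'pics/{n}0.png',c['pixels']); np.savez(f'{n}0.npz',**c)
    print(n,T[:3,3].round(3),c['fov_y'],c['k1'])
    for l in ['machine','hood','hood_bar','collar','shaft_top','flat','jar','driver','spare_collar','amber_bottle','wash_bottle','beaker','dish']:
        for r in cut_out(l,n)[:2]:
            v,u=np.nonzero(r['region']); d=c['depth'][v,u]; ok=d>0
            P=pts(c,u[ok],v[ok],T)
            if len(P): print(l,round(r['confidence'],2),np.round(r['extent']),np.median(P,0).round(3),np.percentile(P,2,axis=0).round(3),np.percentile(P,98,axis=0).round(3))
E
python3 a.py
```

```text
pics
0.1822 {'time': 0.0, 'q': array([-1.31648538e+00,  5.28486264e-01,  1.43388148e+00, -2.61935645e-05,
        1.18136958e+00, -1.78471007e-01]), 'joint_velocities': array([ 5.32477769e-05,  9.11529961e-04,  1.29583683e-03, -1.18701350e-03,
        1.11355469e-03, -2.01485042e-03]), 'joint_torque': array([-4.24797909e-04, -4.40045536e+01, -1.76592708e+01,  6.33500121e-02,
        5.81643835e-02, -1.56024844e-04]), 'position': array([ 0.26207942, -0.56703203,  0.40376547]), 'tool_rot': array([ 9.76677055e-01,  2.14710921e-01, -5.27553386e-05, -1.07110577e-03]), 'ft_force': array([ 0.40455582, -0.40526382,  0.47697283]), 'moment': array([ 0.01599605, -0.01751281, -0.02627204]), 'grip_force': 0.0, 'grip_width': 0.08723887992844574}
scene [1.317 0.005 1.087] 55.4107936788083 -0.05158062935742105
machine 0.87 [322. 282.  86. 119.] [0.641 0.    0.06 ] [ 0.451 -0.099  0.018] [0.765 0.096 0.14 ]
machine 0.43 [380. 294.  18.  25.] [0.642 0.146 0.05 ] [0.615 0.128 0.01 ] [0.652 0.166 0.06 ]
hood 0.82 [328. 259.  72.  74.] [0.58  0.003 0.136] [ 0.445 -0.084  0.061] [0.656 0.084 0.14 ]
hood_b
[... 1038 characters left out ...]
 0.58 [255. 274.  19.  30.] [0.622 0.157 0.037] [0.608 0.113 0.003] [0.651 0.17  0.058]
driver 0.71 [353. 230.  21.  15.] [ 0.501 -0.161  0.021] [ 0.474 -0.178  0.004] [ 0.533 -0.152  0.028]
amber_bottle 0.83 [414. 167.  12.  44.] [ 0.45  -0.473  0.077] [ 0.438 -0.494  0.009] [ 0.471 -0.463  0.151]
wash_bottle 0.78 [161. 345.  37.  63.] [0.627 0.464 0.086] [0.611 0.43  0.005] [0.661 0.484 0.151]
wash_bottle 0.57 [353. 229.  16.  14.] [ 0.503 -0.159  0.021] [ 0.476 -0.171  0.009] [ 0.531 -0.152  0.028]
beaker 0.6 [378. 167.  18.  26.] [ 0.58  -0.459  0.056] [ 0.557 -0.504  0.002] [ 0.611 -0.445  0.08 ]
dish 0.84 [254. 422.  42.  41.] [0.389 0.475 0.01 ] [0.345 0.438 0.   ] [0.426 0.518 0.022]
```

```bash
python3 - <<'E'
import cv2,numpy as np
a=cv2.imread('pics/scene0.png')[200:350,230:420]; b=cv2.imread('pics/side0.png')[180:320,210:390]
o=np.vstack([cv2.resize(a,(380*1,300),interpolation=cv2.INTER_CUBIC),np.zeros((1,380,3),np.uint8)])
a=cv2.resize(a,(400,316),interpolation=3); b=cv2.resize(b,(400,311),interpolation=3)
a=cv2.resize(cv2.imread('pics/scene0.png')[205:345,230:410],(400,311),interpolation=3)
cv2.imwrite('pics/c0.png',np.hstack([a,b]))
E
```

```text
(no output)
```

View pics/c0.png

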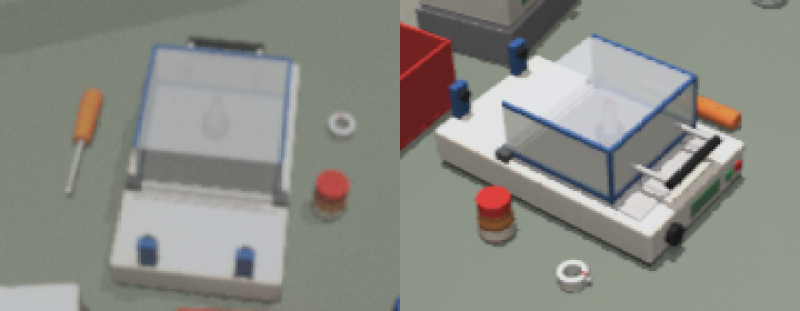

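Emit:
step_arm([
  [0.02, 0.0515, 0.005, 0, 0, 5.93],
  [0.02, 0.0515, 0.005, 0, 0, 5.93],
  [0.02, 0.0515, 0.005, 0, 0, 5.93],
  [0.02, 0.0515, 0.005, 0, 0, 5.93],
  [0.02, 0.0515, 0.005, 0, 0, 5.93],
  [0.02, 0.0515, 0.005, 0, 0, 5.93],
  [0.02, 0.0515, 0.005, 0, 0, 5.93],
  [0.02, 0.0515, 0.005, 0, 0, 5.93],
  [0.02, 0.0515, 0.005, 0, 0, 5.93],
  [0.02, 0.0515, 0.005, 0, 0, 5.93],
  [0.02, 0.0515, 0.005, 0, 0, 5.93],
  [0, 0, 0, 0, 0, 0],
])

```text
time: 2.9
position: [0.4828, 0.0023, 0.4603]
tool_rot: [0.705, 0.709, 0.001, 0.001]
ft_force: [-0.7, -1.4, -0.3]
grip_width: 0.0871
grip_force: 0.0
```

```bash
cat > w.py <<'E'
from h import *
import sys
def shot(n):
    o=get_obs(); c=camera('wrist'); cv2.imwrite(f'pics/{n}.png',c['pixels']); np.savez(f'{n}.npz',Tc=T_of(c,o),**c)
    print(o['time'],o['position'].round(4),R.from_quat(o['tool_rot']).as_euler('zyx',degrees=True).round(2),o['q'].round(3))
    return c,T_of(c,o)
if __name__=='__main__':
    c,T=shot(sys.argv[1]); print(T.round(3),c['fov_y'])
    for l in sys.argv[2:]:
        for r in cut_out(l,'wrist')[:2]:
            v,u=np.nonzero(r['region']); d=c['depth'][v,u]; ok=d>0
            P=pts(c,u[ok],v[ok],T)
            if len(P): print(l,round(r['confidence'],2),np.round(r['extent']),np.median(P,0).round(3),np.percentile(P,2,axis=0).round(3),np.percentile(P,98,axis=0).round(3))
E
python3 w.py w1 machine hood_bar collar shaft_top spare_collar driver jar
```

```text
2.9 [0.4828 0.0023 0.4603] [-9.0390e+01  1.1000e-01 -1.7998e+02] [-2.270e-01  2.640e-01  1.708e+00  1.000e-03  1.167e+00 -2.350e-01]
[[ 1.    -0.006 -0.003  0.483]
 [ 0.006  0.969  0.245  0.069]
 [ 0.002 -0.245  0.969  0.441]
 [ 0.     0.     0.     1.   ]] 65.7874227747604
machine 0.62 [446. 201. 368. 196.] [0.569 0.026 0.135] [ 0.445 -0.064  0.054] [0.757 0.099 0.137]
hood_bar 0.87 [402. 208. 273. 188.] [0.568 0.022 0.135] [ 0.448 -0.055  0.09 ] [0.654 0.086 0.137]
spare_collar 0.74 [338.  49.  40.  38.] [0.511 0.168 0.016] [0.492 0.153 0.001] [0.529 0.185 0.018]
driver 0.85 [364. 340. 117.  19.] [ 0.532 -0.166  0.024] [ 0.481 -0.183  0.   ] [ 0.62  -0.156  0.027]
jar 0.96 [458.  66.  62.  53.] [0.627 0.146 0.055] [0.612 0.128 0.008] [0.649 0.167 0.057]
```

View pics/w1.png

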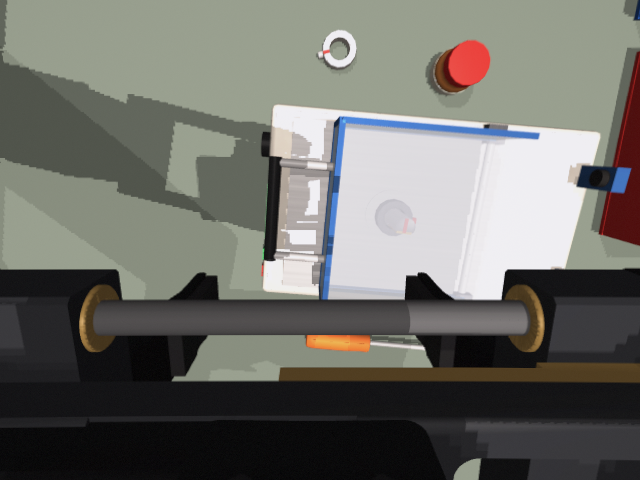

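```bash
python3 - <<'E'
from h import *
c=dict(np.load('w1.npz')); T=c['Tc']; c={k:(v if v.ndim else float(v)) for k,v in c.items()}
def z(n,u,v,h): print(n,atz(c,np.array([u]),np.array([v]),T,h)[0].round(4))
z('bar1',275,160,.087);z('bar2',268,260,.087)
z('hoodFL',341,120,.133);z('hoodmid',331,240,.133);z('hoodBL',538,136,.133)
z('mFL',274,106,.055);z('mRL',599,132,.055);z('mFR',264,291,.055)
z('shaft',394,217,.121);z('shaft',412,222,.12)
# dark bar mask
hsv=c['pixels'].max(2); m=np.zeros((480,640),bool); m[150:268,255:292]=hsv[150:268,255:292]<60
v,u=np.nonzero(m); d=c['depth'][v,u]; P=pts(c,u,v,T); k=(d>0)&(abs(P[:,2]-.092)<.012); P=P[k]
print(k.sum(),len(k),P.mean(0).round(4)); a=np.linalg.svd(P-P.mean(0))[2][0]; print(a, np.degrees(np.arctan2(a[1],a[0])), ((P-P.mean(0))@a).min(),((P-P.mean(0))@a).max(), P[:,2].max())
o=c['pixels'][100:300,250:550].astype('uint8'); cv2.imwrite('pics/w1c.png',cv2.resize(o,(750,500),interpolation=3))
# front blue edge fit
b,g,r=[c['pixels'][...,i].astype(int) for i in range(3)]
m=(b>g+40)&(b>r+60); m[:, :315]=0; m[:,350:]=0; m[300:]=0
v,u=np.nonzero(m); P=pts(c,u,v,T); k=P[:,2]>.12; P=P[k]; a=np.linalg.svd(P-P.mean(0))[2][0];print(P.mean(0),a)
m=(b>g+40)&(b>r+60); m[145:]=0; m[:,350:540]&=True; m[:,:350]=0;m[:,540:]=0
v,u=np.nonzero(m); P=pts(c,u,v,T); k=P[:,2]>.12; P=P[k]; a=np.linalg.svd(P-P.mean(0))[2][0];print(P.mean(0),a)
E
```

```text
bar1 [0.45  0.058 0.087]
bar2 [ 0.4413 -0.0393  0.087 ]
hoodFL [0.5069 0.0906 0.133 ]
hoodmid [ 0.501 -0.007  0.133]
hoodBL [0.6636 0.079  0.133 ]
mFL [0.447  0.1086 0.055 ]
mRL [0.7683 0.0852 0.055 ]
mFR [ 0.4323 -0.0851  0.055 ]
shaft [0.5564 0.011  0.121 ]
shaft [0.5727 0.0065 0.12  ]
1176 1243 [0.4469 0.0138 0.0928]
[ 7.76856504e-02  9.96977757e-01 -5.39619218e-04] 85.54445017935493 -0.051761749026702567 0.047803346255944144 0.09579421333742505
[0.50247722 0.02446078 0.13828927] [0.07590278 0.99491408 0.06621732]
[0.58642632 0.08488883 0.13752115] [ 0.99410581 -0.07064892 -0.08223358]
```

View pics/w1c.png

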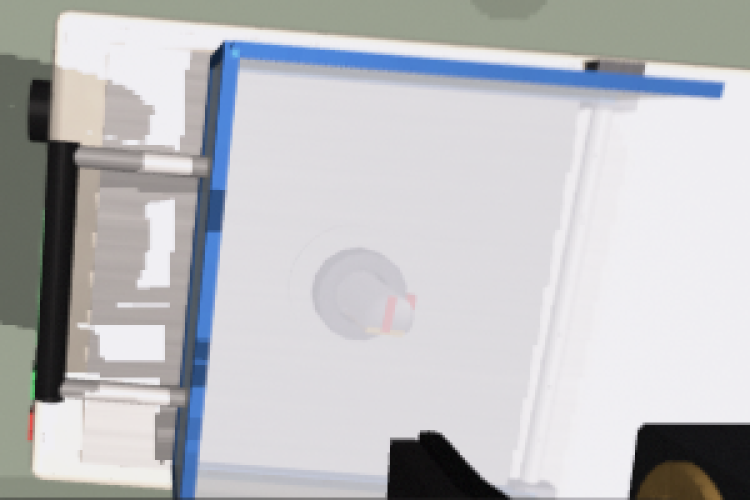

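Emit:
step_arm([
  [-0.0, 0.0025, -0.02, 0, 0, -4.7],
  [-0.023, 0.0025, -0.02, -0.4, -5, 0],
  [-0.023, 0.0025, -0.02, -0.4, -5, 0],
  [-0.023, 0.0025, -0.02, -0.4, -5, 0],
  [-0.0232, 0.0025, -0.0203, -0.4, -5, 0],
  [0, 0, 0, 0, 0, 0],
  [0, 0, 0, 0, 0, 0],
], jaw=0.05, squeeze=20)

```text
time: 4.18
position: [0.3916, 0.0108, 0.3603]
tool_rot: [0.724, 0.667, 0.119, 0.129]
ft_force: [0.5, -0.2, 0.7]
grip_width: 0.0505
grip_force: 0.0
```

```bash
python3 - <<'E'
from h import *
o=get_obs();print(o['q'].round(3)); print(R.from_quat(o['tool_rot']).as_matrix().round(3))
E
```

```text
[-0.282  0.261  2.141  0.177  0.399 -0.351]
[[ 0.082  0.935  0.344]
 [ 0.997 -0.077 -0.028]
 [ 0.     0.345 -0.939]]
```

Emit:
step_arm([
  [0, 0.002, -0.02, 0, 0, 0],
  [0, 0, -0.02, 0, 0, 0],
  [0, 0, -0.02, 0, 0, 0],
  [0, 0, -0.02, 0, 0, 0],
  [0, 0, -0.02, 0, 0, 0],
  [0, 0, -0.019, 0, 0, 0],
  [0, 0, 0, 0, 0, 0],
])

```text
time: 5.05
position: [0.3939, 0.0146, 0.2638]
tool_rot: [0.723, 0.667, 0.126, 0.127]
ft_force: [-0.4, -0.8, -0.3]
grip_width: 0.0502
grip_force: 0.0
```

```bash
python3 w.py w2 ; python3 - <<'E'
from h import *
o=get_obs();print(o['q'].round(3)); print(R.from_quat(o['tool_rot']).as_matrix().round(3),o['position']+.164*R.from_quat(o['tool_rot']).as_matrix()[:,2])
c=camera('scene'); cv2.imwrite('pics/s2.png',cv2.resize(c['pixels'][200:320,240:400],(800,600),interpolation=3))
w=cv2.imread('pics/w2.png');s=cv2.imread('pics/s2.png')
cv2.imwrite('pics/m2.png',np.hstack([cv2.resize(w,(400,300)),cv2.resize(s,(400,300))]))
E
```

```text
5.05 [0.3939 0.0146 0.2638] [-85.24  20.57 179.07] [-0.275  0.518  2.238  1.157  0.088 -1.336]
[[ 0.933  0.162 -0.321  0.407]
 [-0.078  0.963  0.26   0.081]
 [ 0.351 -0.217  0.911  0.247]
 [ 0.     0.     0.     1.   ]] 65.7874227747604
[-0.275  0.517  2.238  1.154  0.088 -1.335]
[[ 0.077  0.933  0.351]
 [ 0.997 -0.076 -0.015]
 [ 0.012  0.351 -0.936]] [0.4510453  0.01212752 0.11051982]
```

View pics/m2.png

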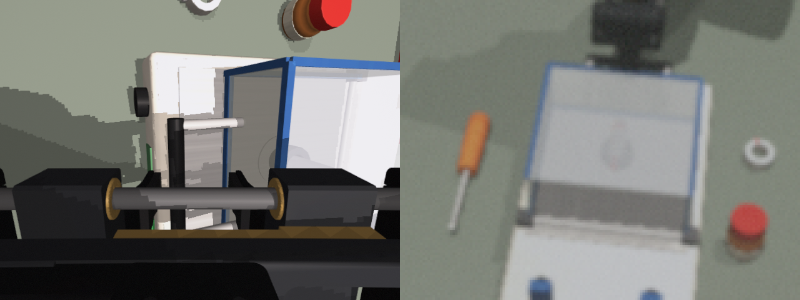

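Emit:
step_arm([
  [0.006, 0, 0.012, 0.2, 2.7, 0],
  [0.006, 0, 0.012, 0.2, 2.7, 0],
  [0.006, -0.001, 0, 0.2, 2.7, 0],
  [0, 0, 0, 0, 0, 0],
  [0, 0, 0, 0, 0, 0],
])

```text
time: 5.78
position: [0.4048, 0.017, 0.2751]
tool_rot: [0.726, 0.674, 0.108, 0.089]
ft_force: [-0.7, 0.3, 0.0]
grip_width: 0.0499
grip_force: 0.0
```

```bash
cat > o.py <<'E'
from h import *
o=get_obs();M=R.from_quat(o['tool_rot']).as_matrix();print(o['time'],o['q'].round(3)); print(M.round(3),o['position'].round(4),(o['position']+.164*M[:,2]).round(4),o['ft_force'].round(1),o['grip_width'].round(4),o['grip_force'])
E
python3 o.py
```

```text
5.775 [-0.263  0.487  2.177  0.394  0.228 -0.562]Traceback (most recent call last):
  File "o.py", line 2, in <module>
    o=get_obs();M=R.from_quat(o['tool_rot']).as_matrix();print(o['time'],o['q'].round(3)); print(M.round(3),o['position'].round(4),(o['position']+.164*M[:,2]).round(4),o['ft_force'].round(1),o['grip_width'].round(4),o['grip_force'])
                                                                                                                                                                                               ^^^^^^^^^^^^^^^^^^^^^
AttributeError: 'float' object has no attribute 'round'
```

```bash
cat > o.py <<'E'
from h import *
import sys
o=get_obs();M=R.from_quat(o['tool_rot']).as_matrix();print(round(o['time'],2),o['q'].round(3)); print(M.round(3).tolist(),'tcp',o['position'].round(4),'grasp',(o['position']+.164*M[:,2]).round(4),o['ft_force'].round(1),round(o['grip_width'],4),round(o['grip_force'],1))
def target(yaw,th): # yaw of closing axis (deg), tilt th forward along closing axis
    ya,t=np.radians(yaw),np.radians(th); f=np.array([np.cos(ya),np.sin(ya),0]); k=np.array([0,0,1.])
    z=np.sin(t)*f-np.cos(t)*k; y=np.cos(t)*f+np.sin(t)*k; x=np.cross(y,z); return np.stack([x,y,z],1)
if len(sys.argv)>2:
    Tt=target(float(sys.argv[1]),float(sys.argv[2])); print('rotvec to target',np.degrees(R.from_matrix(Tt@M.T).as_rotvec()).round(2),'ztool',Tt[:,2].round(4))
    if len(sys.argv)>5: g=np.array(sys.argv[3:6],float); print('shift',(g-.164*Tt[:,2]-o['position']).round(4))
E
python3 o.py -4.4 12 .4465 .0105 .091
```

```text
5.78 [-0.263  0.487  2.177  0.394  0.228 -0.562]
[[0.069, 0.958, 0.277], [0.997, -0.076, 0.015], [0.036, 0.275, -0.961]] tcp [0.4048 0.017  0.2751] grasp [0.4502 0.0196 0.1176] [-0.7  0.3  0. ] 0.0499 0.0
rotvec to target [-1.76  4.1  -0.37] ztool [ 0.2073 -0.016  -0.9781]
shift [ 0.0077 -0.0039 -0.0237]
```

Emit:
step_arm([
  [0.004, -0.002, 0, -0.9, 2, -0.2],
  [0.0037, -0.002, -0.004, -0.9, 2.1, -0.2],
  [0, 0, 0, 0, 0, 0],
  [0, 0, -0.006, 0, 0, 0],
  [0, 0, -0.007, 0, 0, 0],
  [0, 0, -0.007, 0, 0, 0],
  [0, 0, 0, 0, 0, 0],
  [0, 0, 0, 0, 0, 0],
])

```text
time: 6.78
position: [0.4125, 0.013, 0.2508]
tool_rot: [0.73, 0.676, 0.07, 0.076]
ft_force: [0.5, -0.3, 0.3]
grip_width: 0.0498
grip_force: 0.0
```

```bash
python3 o.py -4.4 12 .4465 .0105 .091
```

```text
6.78 [-0.252  0.553  2.152  0.152  0.234 -0.319]
[[0.077, 0.976, 0.206], [0.997, -0.075, -0.017], [-0.001, 0.207, -0.978]] tcp [0.4125 0.013  0.2508] grasp [0.4463 0.0103 0.0903] [ 0.5 -0.3  0.3] 0.0498 0.0
rotvec to target [ 0.04 -0.08  0.03] ztool [ 0.2073 -0.016  -0.9781]
shift [0.     0.0001 0.0007]
```

Excellent. Grip.

Emit:
step_arm([
  [0, 0, 0, 0, 0, 0],
  [0, 0, 0, 0, 0, 0],
  [0, 0, 0, 0, 0, 0],
  [0, 0, 0, 0, 0, 0],
], jaw=0.0, squeeze=20)

```text
time: 7.28
position: [0.4125, 0.013, 0.251]
tool_rot: [0.73, 0.676, 0.07, 0.077]
ft_force: [-0.1, -0.2, 0.2]
grip_width: 0.0178
grip_force: 0.0
```

```bash
python3 o.py; python3 - <<'E'
import numpy as np
# arc: bar rel. hinge at angle a0+phi from -x, radius .212
a0=np.arcsin(.03/.212)
P=lambda p: np.array([-.212*np.cos(a0+p),.212*np.sin(a0+p)])
ph=np.linspace(0,1.66,19); X=np.array([P(p) for p in ph]); d=np.diff(X,axis=0)
for i,r in enumerate(d): print(round(ph[i+1],3),(r[0]*.997).round(4),(-r[0]*.076).round(4),r[1].round(4))
E
```

```text
7.28 [-0.252  0.552  2.152  0.152  0.234 -0.318]
[[0.077, 0.975, 0.207], [0.997, -0.075, -0.017], [-0.001, 0.207, -0.978]] tcp [0.4125 0.013  0.251 ] grasp [0.4464 0.0102 0.0906] [-0.1 -0.2  0.2] 0.0178 0.0
0.092 0.0036 -0.0003 0.0192
0.184 0.0054 -0.0004 0.0188
0.277 0.0071 -0.0005 0.0182
0.369 0.0087 -0.0007 0.0175
0.461 0.0103 -0.0008 0.0166
0.553 0.0118 -0.0009 0.0156
0.646 0.0132 -0.001 0.0144
0.738 0.0144 -0.0011 0.0131
0.83 0.0156 -0.0012 0.0117
0.922 0.0166 -0.0013 0.0103
1.014 0.0175 -0.0013 0.0087
1.107 0.0182 -0.0014 0.007
1.199 0.0187 -0.0014 0.0053
1.291 0.0192 -0.0015 0.0036
1.383 0.0194 -0.0015 0.0018
1.476 0.0195 -0.0015 -0.0
1.568 0.0194 -0.0015 -0.0018
1.66 0.0192 -0.0015 -0.0036
```

Emit:
step_arm([
  [0, 0, 0, 0, 0, 0],
  [0, 0, 0, 0, 0, 0],
  [0.0036, -0.0003, 0.0192, 0, 0, 0],
  [0.0054, -0.0004, 0.0188, 0, 0, 0],
  [0, 0, 0, 0, 0, 0],
])

```text
time: 7.9
position: [0.4205, 0.0124, 0.2894]
tool_rot: [0.73, 0.676, 0.07, 0.076]
ft_force: [-3.1, -2.3, -0.8]
grip_width: 0.0111
grip_force: 20.0
```

```bash
python3 o.py
```

```text
7.9 [-0.248  0.462  2.103  0.093  0.374 -0.255]
[[0.077, 0.976, 0.204], [0.997, -0.075, -0.016], [-0.001, 0.205, -0.979]] tcp [0.4205 0.0124 0.2894] grasp [0.454  0.0097 0.1289] [-3.1 -2.3 -0.8] 0.0111 20.0
```

Emit:
step_arm([
  [0.0071, -0.0005, 0.0182, 0, 0, 0],
  [0.0087, -0.0007, 0.0175, 0, 0, 0],
  [0.0103, -0.0008, 0.0166, 0, 0, 0],
  [0.0118, -0.0009, 0.0156, 0, 0, 0],
  [0.0132, -0.001, 0.0144, 0, 0, 0],
  [0.0144, -0.0011, 0.0131, 0, 0, 0],
  [0.0156, -0.0012, 0.0117, 0, 0, 0],
  [0.0166, -0.0013, 0.0103, 0, 0, 0],
  [0, 0, 0, 0, 0, 0],
])

```text
time: 9.02
position: [0.5201, 0.0048, 0.408]
tool_rot: [0.73, 0.676, 0.071, 0.078]
ft_force: [-5.2, -0.1, 8.3]
grip_width: 0.0111
grip_force: 20.0
```

```bash
python3 o.py
```

```text
9.03 [-0.213  0.352  1.753  0.037  0.827 -0.158]
[[0.077, 0.975, 0.209], [0.997, -0.075, -0.017], [-0.001, 0.21, -0.978]] tcp [0.5201 0.0048 0.408 ] grasp [0.5544 0.0019 0.2477] [-5.2 -0.1  8.3] 0.0111 20.0
```

Emit:
step_arm([
  [0.0165, -0.0013, 0.01, 0, 0, 0],
  [0.018, -0.0014, 0.0085, 0, 0, 0],
  [0.0187, -0.0014, 0.0058, 0, 0, 0],
  [0.0192, -0.0015, 0.0036, 0, 0, 0],
  [0.0194, -0.0015, 0.0018, 0, 0, 0],
  [0.0195, -0.0015, 0, 0, 0, 0],
  [0.012, -0.001, -0.001, 0, 0, 0],
  [0, 0, 0, 0, 0, 0],
])

```text
time: 10.02
position: [0.6432, -0.0049, 0.4346]
tool_rot: [0.73, 0.676, 0.071, 0.077]
ft_force: [-0.3, -0.5, 0.0]
grip_width: 0.0109
grip_force: 20.0
```

```bash
python3 o.py
```

```text
10.03 [-0.185  0.489  1.421  0.025  1.023 -0.119]
[[0.077, 0.975, 0.207], [0.997, -0.075, -0.017], [-0.001, 0.208, -0.978]] tcp [ 0.6432 -0.0049  0.4346] grasp [ 0.6772 -0.0077  0.2742] [-0.3 -0.5  0. ] 0.0109 20.0
```

Emit:
step_arm([
  [0.009, -0.0007, -0.0012, 0, 0, 0],
  [0.008, -0.0006, -0.0015, 0, 0, 0],
  [0.006, -0.0004, -0.0015, 0, 0, 0],
  [0.004, -0.0003, -0.001, 0, 0, 0],
  [0, 0, 0, 0, 0, 0],
])

```text
time: 10.65
position: [0.6678, -0.0067, 0.4307]
tool_rot: [0.73, 0.676, 0.068, 0.074]
ft_force: [-9.6, -1.4, 8.5]
grip_width: 0.0113
grip_force: 20.0
```

```bash
python3 o.py
```

```text
10.65 [-0.181  0.529  1.358  0.022  1.054 -0.113]
[[0.077, 0.977, 0.2], [0.997, -0.075, -0.017], [-0.002, 0.2, -0.98]] tcp [ 0.6678 -0.0067  0.4307] grasp [ 0.7005 -0.0095  0.27  ] [-9.6 -1.4  8.5] 0.0113 20.0
```

Emit:
step_arm([
  [0.002, 0, 0, 0, 0, 0],
  [0.001, 0, 0, 0, 0, 0],
  [0, 0, 0, 0, 0, 0],
])

```text
time: 11.02
position: [0.6689, -0.0067, 0.4309]
tool_rot: [0.73, 0.676, 0.065, 0.072]
ft_force: [-17.0, -1.9, 12.8]
grip_width: 0.0113
grip_force: 20.0
```

Emit:
step_arm([
  [0, 0, 0, 0, 0, 0],
  [0, 0, 0, 0, 0, 0],
  [0, 0, 0, 0, 0, 0],
  [0, 0, 0, 0, 0, 0],
  [0, 0, 0.03, 0, 0, 0],
  [-0.02, 0, 0.05, 0, 0, 0],
  [-0.05, 0, 0.03, 0, 0, 0],
  [-0.05, 0, 0, 0, 0, 0],
  [-0.05, 0, 0, 0, 0, 0],
  [-0.05, 0, 0, 0, 0, 0],
  [0, 0, 0, 0, 0, 0],
], jaw=0.05)

```text
time: 12.4
position: [0.4494, -0.0061, 0.5397]
tool_rot: [0.73, 0.675, 0.07, 0.076]
ft_force: [1.0, -0.2, -0.5]
grip_width: 0.0505
grip_force: 0.0
```

```bash
python3 o.py -4.4 0; python3 - <<'E'
from h import *
a=camera('side');s=camera('scene');o=get_obs();w=camera('wrist');Tw=T_of(w,o)
np.savez('w3.npz',Tc=Tw,**w)
A=a['pixels'][100:340,180:420]
cv2.imwrite('pics/m3.png',np.hstack([cv2.resize(A,(400,400)),cv2.resize(s['pixels'][160:360,230:430],(400,400))]))
T=T_of(a)
for r in cut_out('hood_bar','side')[:1]+cut_out('hood','side')[:1]:
    v,u=np.nonzero(r['region']);P=pts(a,u,v,T); print(r['confidence'],r['extent'],np.percentile(P,[2,50,98],axis=0).round(3))
E
```

```text
12.4 [-0.274  0.091  1.707  0.044  1.141 -0.211]
[[0.078, 0.976, 0.205], [0.997, -0.076, -0.016], [-0.0, 0.205, -0.979]] tcp [ 0.4494 -0.0061  0.5397] grasp [ 0.483  -0.0087  0.3792] [ 1.  -0.2 -0.5] 0.0505 0.0
rotvec to target [ 0.94 11.81  0.05] ztool [ 0. -0. -1.]
0.95 [261.6, 198.8, 67.3, 95.7] [[ 0.651 -0.13   0.057]
 [ 0.705 -0.015  0.144]
 [ 0.826  0.08   0.268]]
```

View pics/m3.png

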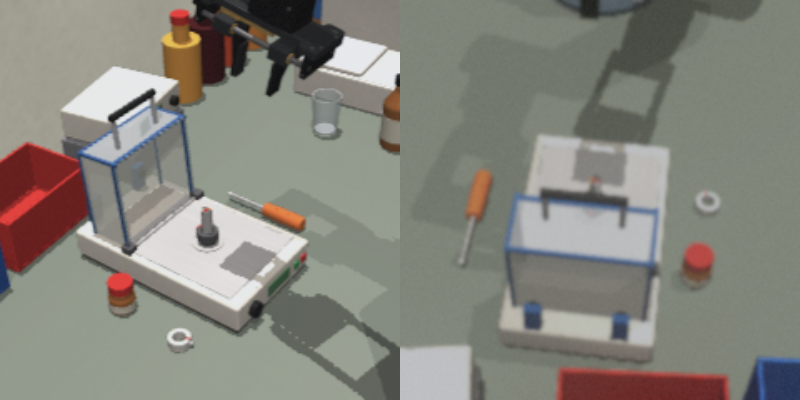

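Emit:
step_arm([
  [0.02, 0, -0.03, 0.2, 2.4, 0],
  [0.02, -0.003, -0.03, 0.2, 2.4, 0],
  [0.02, -0.003, -0.03, 0.2, 2.4, 0],
  [0.02, -0.003, -0.03, 0.2, 2.4, 0],
  [0.02, -0.003, -0.03, 0.14, 2.2, 0],
  [0.016, -0.003, -0.03, 0, 0, 0],
  [0, 0, 0, 0, 0, 0],
  [0, 0, 0, 0, 0, 0],
], jaw=0.06)

```text
time: 13.65
position: [0.5688, -0.0217, 0.36]
tool_rot: [0.734, 0.679, 0.0, 0.001]
ft_force: [-1.1, -0.7, -0.2]
grip_width: 0.0597
grip_force: 0.0
```

```bash
python3 w.py w4 shaft_top flat collar; python3 -c "
import cv2;i=cv2.imread('pics/w4.png');cv2.imwrite('pics/w4c.png',cv2.resize(i[120:320,190:450],(780,600),interpolation=3))"
```

```text
13.65 [ 0.5688 -0.0217  0.36  ] [-8.5580e+01  1.0000e-01  1.7997e+02] [-0.234  0.509  1.621 -0.     1.01  -0.157]
[[ 0.997  0.075  0.017  0.575]
 [-0.077  0.966  0.245  0.045]
 [ 0.002 -0.246  0.969  0.341]
 [ 0.     0.     0.     1.   ]] 65.7874227747604
shaft_top 0.92 [302. 215.  32.  34.] [0.567 0.006 0.122] [ 0.559 -0.003  0.079] [0.575 0.012 0.123]
shaft_top 0.74 [378.  18.  63.  36.] [0.627 0.133 0.031] [0.611 0.127 0.008] [0.649 0.147 0.057]
flat 0.43 [302. 230.  25.   4.] [ 0.564 -0.002  0.122] [ 0.558 -0.01   0.089] [ 0.572 -0.     0.123]
flat 0.43 [218.  10.  50.  16.] [0.512 0.156 0.015] [0.494 0.152 0.001] [0.527 0.163 0.018]
collar 0.58 [306. 210.  59.  51.] [0.57  0.008 0.081] [ 0.55  -0.012  0.059] [0.587 0.02  0.083]
```

View pics/w4c.png

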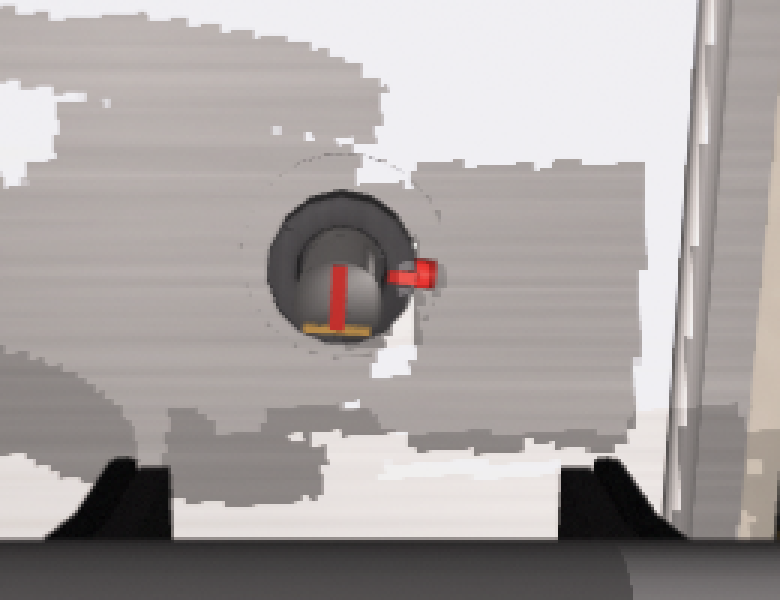

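```bash
cat > sh.py <<'E'
from h import *
import sys
def load(n):
    c=dict(np.load(n+'.npz')); return {k:(v if v.ndim else float(v)) for k,v in c.items()}
c=load(sys.argv[1]); T=c['Tc']; g=np.array([.566,.0015])
v,u=np.mgrid[0:480,0:640]; P=pts(c,u,v,T); ok=(c['depth']>0)&(np.hypot(P[...,0]-g[0],P[...,1]-g[1])<.03)
t=ok&(P[...,2]>.117); Q=P[t]; print('top n',len(Q),Q.mean(0).round(4),Q.min(0).round(4),Q.max(0).round(4))
cen,rad=cv2.minEnclosingCircle(Q[:,:2].astype(np.float32)*1000); print('top circ',cen,rad)
b,gg,r=[c['pixels'][...,i].astype(int) for i in range(3)]; red=(r>gg+70)&(r>b+70)
for n,m in [('topline',red&t),('collar red',red&ok&(P[...,2]<.1))]:
    Q=P[m]; 
    if len(Q)<3: print(n,len(Q)); continue
    a=np.linalg.svd(Q[:,:2]-Q[:,:2].mean(0))[2][0]; print(n,len(Q),Q.mean(0).round(4),np.degrees(np.arctan2(a[1],a[0])).round(1),Q.min(0).round(4),Q.max(0).round(4))
col=ok&(P[...,2]>.074)&(P[...,2]<.088)&~red; Q=P[col]; cen,rad=cv2.minEnclosingCircle(Q[:,:2].astype(np.float32)*1000); print('collar circ',len(Q),cen,rad)
E
python3 sh.py w4
```

```text
top n 46869 [0.5648 0.005  0.2818] [ 0.536  -0.0142  0.117 ] [0.596  0.0147 0.3   ]
top circ (565.9978637695312, 1.5109126567840576) 29.999164581298828
topline 141 [0.5647 0.0041 0.1592] -148.7 [ 0.5556 -0.002   0.1206] [0.5686 0.0109 0.2753]
collar red 104 [5.838e-01 2.000e-04 7.910e-02] 174.9 [ 0.5771 -0.0034  0.0747] [0.5889 0.0034 0.0839]
collar circ 1054 (568.8776245117188, 2.393115520477295) 20.162878036499023
```

```bash
sed -i 's/t=ok&(P\[...,2\]>.117)/t=ok\&(P[...,2]>.117)\&(P[...,2]<.128)/' sh.py; python3 sh.py w4; python3 - <<'E'
import sys; sys.argv=['','w4']
from h import *
c=dict(np.load('w4.npz')); T=c['Tc']; c={k:(v if v.ndim else float(v)) for k,v in c.items()}
def z(n,x,y,h): print(n,atz(c,np.array([190+x/3]),np.array([120+y/3]),T,h)[0].round(4))
z('line a',340,264,.121); z('line b',336,330,.121); z('discL',297,300,.121); z('discR',380,300,.121); z('flat l',303,328,.121); z('flat r',370,332,.121)
z('colL',267,262,.081);z('colR',415,262,.081);z('colT',342,190,.081);z('colB',342,343,.081);z('screw',427,274,.073);z('cline',392,277,.081);z('cline2',412,275,.081)
E
```

```text
top n 652 [0.5666 0.0042 0.1218] [ 0.5575 -0.0037  0.117 ] [0.5753 0.0119 0.1239]
top circ (566.3453979492188, 2.943523645401001) 9.076624870300293
topline 107 [0.5665 0.0043 0.1225] -98.3 [ 0.5647 -0.002   0.1206] [0.5686 0.0109 0.1239]
collar red 104 [5.838e-01 2.000e-04 7.910e-02] 174.9 [ 0.5771 -0.0034  0.0747] [0.5889 0.0034 0.0839]
collar circ 1054 (568.8776245117188, 2.393115520477295) 20.162878036499023
line a [0.5676 0.0106 0.121 ]
line b [ 0.5657 -0.0028  0.121 ]
discL [0.5584 0.004  0.121 ]
discR [0.575  0.0027 0.121 ]
flat l [ 0.5591 -0.0018  0.121 ]
flat r [ 0.5725 -0.0037  0.121 ]
colL [0.5493 0.0061 0.081 ]
colR [0.584  0.0034 0.081 ]
colT [0.5682 0.0215 0.081 ]
colB [ 0.5652 -0.0148  0.081 ]
screw [ 0.587  -0.0011  0.073 ]
cline [5.783e-01 2.000e-04 8.100e-02]
cline2 [5.831e-01 4.000e-04 8.100e-02]
```

```bash
python3 - <<'E'
from h import *
for n in ['side','scene']:
    c=camera(n); T=T_of(c); b,g,r=[c['pixels'][...,i].astype(int) for i in range(3)]
    m=(b>g+30)&(b>r+40)&(c['depth']>0); v,u=np.nonzero(m); P=pts(c,u,v,T)
    mx=np.array([.997,-.075]); s=np.array([.5667,.0031])
    X=(P[:,:2]-s)@mx; Y=(P[:,:2]-s)@np.array([.075,.997])
    for lo,hi in [(.12,.16),(.16,.195),(.2,.225)]:
        k=(P[:,2]>lo)&(P[:,2]<hi)&(abs(Y)<.1)&(X<.25); print(n,lo,k.sum(),np.percentile(X[k],[0,5,25,50,95]).round(4) if k.any() else '', np.percentile(Y[k],[5,95]).round(3) if k.any() else '')
E
```

```text
side 0.12 0  
side 0.16 0  
side 0.2 178 [0.0988 0.1018 0.1058 0.1323 0.1778] [-0.052  0.085]
scene 0.12 0  
scene 0.16 0  
scene 0.2 165 [0.1018 0.1035 0.1065 0.1735 0.1772] [-0.085  0.081]
```

Emit:
step_arm([
  [-0.001, 0.012, 0, 0, 0, 10.6],
  [-0.0011, 0.0128, 0, 0, 0, 10.6],
  [0, 0, -0.01, 0, 0, 10.6],
  [0, 0, -0.02, 0, 0, 10.6],
  [0, 0, -0.02, 0, 0, 0],
  [0, 0, -0.02, 0, 0, 0],
  [0, 0, -0.016, 0, 0, 0],
  [0, 0, 0, 0, 0, 0],
  [0, 0, 0, 0, 0, 0],
])

```text
time: 15.08
position: [0.5667, 0.0029, 0.2744]
tool_rot: [0.439, 0.899, 0.001, 0.001]
ft_force: [-0.5, 0.3, -0.1]
grip_width: 0.0602
grip_force: 0.0
```

```bash
python3 o.py 38 0 .5667 .0031 .110
```

```text
15.07 [-0.192  0.632  1.691  0.002  0.816 -0.856]
[[-0.615, 0.788, 0.003], [0.788, 0.615, 0.001], [-0.001, 0.003, -1.0]] tcp [0.5667 0.0029 0.2744] grasp [0.5672 0.003  0.1104] [-0.5  0.3 -0.1] 0.0602 0.0
rotvec to target [-0.03  0.17  0.03] ztool [ 0.  0. -1.]
shift [-0.      0.0002 -0.0004]
```

Emit:
step_arm([
  [0, 0, 0, 0, 0, 0],
  [0, 0, 0, 0, 0, 0],
  [0, 0, 0, 0, 0, 0],
  [0, 0, 0, 0, 0, 0],
  [0, 0, 0, 0, 0, 0],
  [0, 0, 0, 0, 0, 0],
], jaw=0.0, squeeze=20)

```text
time: 15.82
position: [0.5659, 0.0026, 0.2738]
tool_rot: [0.438, 0.899, -0.0, -0.0]
ft_force: [-2.0, -3.9, 2.6]
grip_width: 0.0167
grip_force: 20.0
```

```bash
python3 o.py
```

```text
15.82 [-0.193  0.633  1.693 -0.     0.817 -0.856]
[[-0.616, 0.788, -0.0], [0.788, 0.616, -0.0], [0.0, -0.0, -1.0]] tcp [0.5659 0.0026 0.2738] grasp [0.5658 0.0026 0.1098] [-2.  -3.9  2.6] 0.0167 20.0
```

Emit:
step_arm([
  [0, 0, 0, 0, 0, 10],
  [0, 0, 0, 0, 0, 10],
  [0, 0, 0, 0, 0, 10],
  [0, 0, 0, 0, 0, 10],
  [0, 0, 0, 0, 0, 10],
  [0, 0, 0, 0, 0, 10],
  [0, 0, 0, 0, 0, 10],
  [0, 0, 0, 0, 0, 10],
  [0, 0, 0, 0, 0, 10],
  [0, 0, 0, 0, 0, 0],
])

```text
time: 17.08
position: [0.566, 0.0026, 0.2737]
tool_rot: [-0.325, 0.946, 0.001, -0.001]
ft_force: [-3.1, -3.4, 1.6]
grip_width: 0.0167
grip_force: 20.0
```

Emit:
step_arm([
  [0, 0, 0, 0, 0, 0],
  [0, 0, 0, 0, 0, 0],
  [0, 0, 0, 0, 0, 0],
  [0, 0, 0.03, 0, 0, 0],
  [0, 0, 0.03, 0, 0, 0],
  [0, 0, 0.03, 0, 0, 0],
  [0, 0, 0, 0, 0, -10.6],
  [0, 0, 0, 0, 0, -10.6],
  [0, 0, 0, 0, 0, -10.6],
  [0, 0, 0, 0, 0, -10.6],
  [0, 0, 0, 0, 0, -10.6],
  [0, 0, 0, 0, 0, -10.6],
], jaw=0.05)

```text
time: 18.58
position: [0.5665, 0.0033, 0.3638]
tool_rot: [0.225, 0.974, 0.001, 0.001]
ft_force: [0.2, -0.2, -0.5]
grip_width: 0.0499
grip_force: 0.0
```

Emit:
step_arm([
  [0, -0.008, 0, 0, 0, -10.6],
  [0, -0.008, 0, 0, 0, -10.6],
  [0, -0.008, 0, 0, 0, -10.6],
  [0, 0, 0, 0, 0, -10.6],
  [0, 0, 0, 0, 0, -10.6],
  [0, 0, 0, 0, 0, -10.6],
  [0, 0, 0, 0, 0, -6.8],
  [0, 0, 0, 0, 0, 0],
  [0, 0, 0, 0, 0, 0],
])

```text
time: 19.7
position: [0.5664, -0.0209, 0.3638]
tool_rot: [0.743, 0.67, 0.001, 0.001]
ft_force: [0.6, 0.5, -0.2]
grip_width: 0.0497
grip_force: 0.0
```

```bash
python3 o.py -6 0 .5667 .0031 .110; python3 w.py w5; python3 sh.py w5;python3 -c "
import cv2;i=cv2.imread('pics/w5.png');cv2.imwrite('pics/w5c.png',cv2.resize(i[150:300,220:420],(800,600),interpolation=3))"
```

```text
19.7 [-0.234  0.501  1.623  0.     1.015 -0.13 ]
[[0.103, 0.995, 0.002], [0.995, -0.103, -0.0], [-0.0, 0.002, -1.0]] tcp [ 0.5664 -0.0209  0.3638] grasp [ 0.5667 -0.0209  0.1998] [ 0.6  0.5 -0.2] 0.0497 0.0
rotvec to target [ 0.03  0.11 -0.06] ztool [ 0. -0. -1.]
shift [ 0.0003  0.024  -0.0898]
19.7 [ 0.5664 -0.0209  0.3638] [-8.4060e+01  1.1000e-01  1.7997e+02] [-0.234  0.501  1.623  0.     1.015 -0.13 ]
[[ 0.995  0.101  0.024  0.574]
 [-0.104  0.964  0.245  0.046]
 [ 0.002 -0.246  0.969  0.345]
 [ 0.     0.     0.     1.   ]] 65.7874227747604
top n 620 [0.5655 0.0034 0.1218] [ 0.5575 -0.0062  0.1172] [0.5729 0.0119 0.1238]
top circ (566.3649291992188, 2.9324052333831787) 9.169697761535645
topline 106 [0.565  0.003  0.1226] -9.6 [0.5588 0.0008 0.1203] [0.5711 0.0051 0.1238]
collar red 97 [5.839e-01 4.000e-04 7.900e-02] 176.5 [ 0.5769 -0.003   0.075 ] [0.5888 0.0031 0.0838]
collar circ 1080 (568.8411254882812, 3.0733304023742676) 20.16545295715332
```

View pics/w5c.png

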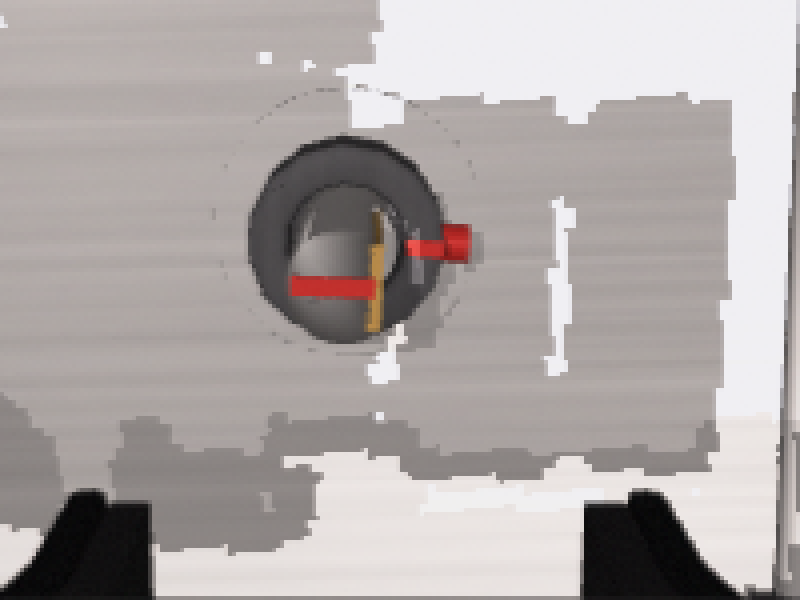

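Emit:
step_arm([
  [0, 0.012, 0, 0, 0, 0],
  [0, 0.012, 0, 0, 0, 0],
  [0, 0, -0.025, 0, 0, 0],
  [0, 0, -0.025, 0, 0, 0],
  [0, 0, -0.025, 0, 0, 0],
  [0, 0, -0.015, 0, 0, 0],
  [0, 0, 0, 0, 0, 0],
])

```text
time: 20.62
position: [0.5661, 0.0035, 0.2729]
tool_rot: [0.743, 0.669, -0.0, -0.0]
ft_force: [0.2, 0.2, 0.0]
grip_width: 0.0502
grip_force: 0.0
```

Emit:
step_arm([
  [0, 0, 0, 0, 0, 0],
  [0, 0, 0, 0, 0, 0],
  [0, 0, 0, 0, 0, 0],
  [0, 0, 0, 0, 0, 0],
  [0, 0, 0, 0, 0, 0],
  [0, 0, 0, 0, 0, 0],
  [0, 0, 0, 0, 0, 0],
  [0, 0, 0, 0, 0, 0],
], jaw=0.0)

```text
time: 21.62
position: [0.5649, 0.0032, 0.2739]
tool_rot: [0.743, 0.669, -0.001, -0.001]
ft_force: [-5.3, -0.1, 5.6]
grip_width: 0.0143
grip_force: 19.8
```

```bash
python3 o.py -6 0
```

```text
21.62 [-1.920e-01  6.320e-01  1.694e+00 -1.000e-03  8.190e-01 -8.600e-02]
[[0.105, 0.994, -0.003], [0.995, -0.105, -0.0], [-0.0, -0.003, -1.0]] tcp [0.5649 0.0032 0.2739] grasp [0.5644 0.0032 0.1099] [-5.3 -0.1  5.6] 0.0143 19.8
rotvec to target [ 0.01 -0.19  0.01] ztool [ 0. -0. -1.]
```

Emit:
step_arm([
  [0, 0, 0, 0, 0, 0],
  [0, 0, 0, 0, 0, 0],
  [0, 0, 0, 0, 0, 0],
])

```text
time: 22.0
position: [0.5649, 0.0032, 0.2739]
tool_rot: [0.743, 0.669, -0.001, -0.001]
ft_force: [-4.7, -0.4, 5.6]
grip_width: 0.0146
grip_force: 19.8
```

Emit:
step_arm([
  [0, 0, 0, 0, 0, 0],
  [0, 0, 0, 0, 0, 0],
  [0, 0, 0, 0, 0, 0],
  [0, 0, 0.03, 0, 0, 0],
  [0, 0, 0.03, 0, 0, 0],
  [0, 0, 0.03, 0, 0, 0],
  [0, -0.008, 0, 0, 0, 0],
  [0, -0.008, 0, 0, 0, 0],
  [0, -0.008, 0, 0, 0, 0],
  [0, 0, 0, 0, 0, 0],
  [0, 0, 0, 0, 0, 0],
], jaw=0.065)

```text
time: 23.38
position: [0.5663, -0.0211, 0.3632]
tool_rot: [0.743, 0.669, 0.0, 0.0]
ft_force: [0.9, 0.2, -0.1]
grip_width: 0.0651
grip_force: 0.0
```

```bash
python3 o.py 82 0 .5667 .0031 .079; python3 w.py w6; python3 sh.py w6
```

```text
23.38 [-0.234  0.502  1.624  0.     1.015 -0.129]
[[0.105, 0.994, 0.001], [0.994, -0.105, -0.0], [-0.0, 0.001, -1.0]] tcp [ 0.5663 -0.0211  0.3632] grasp [ 0.5665 -0.0212  0.1992] [ 0.9  0.2 -0.1] 0.0651 0.0
rotvec to target [-2.000e-02  3.000e-02  8.805e+01] ztool [ 0.  0. -1.]
shift [ 0.0004  0.0242 -0.1202]
23.375 [ 0.5663 -0.0211  0.3632] [-8.3950e+01  4.0000e-02  1.7999e+02] [-0.234  0.502  1.624  0.     1.015 -0.129]
[[ 0.994  0.103  0.025  0.574]
 [-0.106  0.964  0.244  0.046]
 [ 0.001 -0.245  0.969  0.344]
 [ 0.     0.     0.     1.   ]] 65.7874227747604
top n 617 [0.5655 0.0033 0.1218] [ 0.5577 -0.0063  0.117 ] [0.5732 0.0119 0.1242]
top circ (566.482421875, 2.8353519439697266) 9.12069034576416
topline 112 [0.565  0.0031 0.1226] -7.5 [5.584e-01 3.000e-04 1.209e-01] [0.5714 0.0051 0.1242]
collar red 98 [5.838e-01 3.000e-04 7.900e-02] 175.2 [ 0.577  -0.0032  0.0739] [0.5885 0.003  0.084 ]
collar circ 1088 (566.3269653320312, 2.9553449153900146) 18.01382827758789
```

Emit:
step_arm([
  [0, 0.008, 0, 0, 0, 9.8],
  [0, 0.008, 0, 0, 0, 9.8],
  [0, 0.008, 0, 0, 0, 9.8],
  [0, 0, 0, 0, 0, 9.8],
  [0, 0, 0, 0, 0, 9.8],
  [0, 0, 0, 0, 0, 9.8],
  [0, 0, 0, 0, 0, 9.8],
  [0, 0, 0, 0, 0, 9.8],
  [0, 0, 0, 0, 0, 9.6],
  [0, 0, -0.02, 0, 0, 0],
  [0, 0, -0.02, 0, 0, 0],
  [0, 0, -0.02, 0, 0, 0],
])

```text
time: 24.92
position: [0.5664, 0.0033, 0.3033]
tool_rot: [0.07, 0.998, 0.001, 0.0]
ft_force: [-0.2, -0.2, 0.6]
grip_width: 0.0651
grip_force: 0.0
```

Emit:
step_arm([
  [0, 0, -0.02, 0, 0, 0],
  [0, 0, -0.02, 0, 0, 0],
  [0, 0, -0.01, 0, 0, 0],
  [0, 0, -0.005, 0, 0, 0],
  [0, 0, 0, 0, 0, 0],
  [0, 0, 0, 0, 0, 0],
])

```text
time: 25.68
position: [0.5667, 0.003, 0.2494]
tool_rot: [0.07, 0.998, 0.001, 0.001]
ft_force: [-0.3, 0.0, -0.1]
grip_width: 0.0651
grip_force: 0.0
```

```bash
python3 o.py 82 0 .5664 .0030 .080
```

```text
25.68 [-0.192  0.673  1.703  0.003  0.764 -1.625]
[[-0.99, 0.14, 0.002], [0.14, 0.99, 0.002], [-0.002, 0.002, -1.0]] tcp [0.5667 0.003  0.2494] grasp [0.567  0.0033 0.0854] [-0.3  0.  -0.1] 0.0651 0.0
rotvec to target [-0.09  0.11  0.02] ztool [ 0.  0. -1.]
shift [-0.0003 -0.     -0.0054]
```

Emit:
step_arm([
  [0, 0, -0.003, 0, 0, 0],
  [0, 0, -0.002, 0, 0, 0],
  [0, 0, 0, 0, 0, 0],
])

```text
time: 26.05
position: [0.5663, 0.003, 0.2437]
tool_rot: [0.07, 0.998, 0.001, 0.0]
ft_force: [-1.3, 0.1, -0.3]
grip_width: 0.0652
grip_force: 0.0
```

Emit:
step_arm([
  [0, 0, 0, 0, 0, 0],
  [0, 0, 0, 0, 0, 0],
  [0, 0, 0, 0, 0, 0],
  [0, 0, 0, 0, 0, 0],
  [0, 0, 0, 0, 0, 0],
  [0, 0, 0, 0, 0, 0],
], jaw=0.0, squeeze=15)

```text
time: 26.8
position: [0.5665, 0.003, 0.2438]
tool_rot: [0.07, 0.998, 0.001, 0.0]
ft_force: [0.9, 0.4, 0.0]
grip_width: 0.0345
grip_force: 15.0
```

```bash
python3 o.py 82 0
```

```text
26.8 [-0.192  0.682  1.706  0.003  0.753 -1.625]
[[-0.99, 0.14, 0.001], [0.14, 0.99, 0.002], [-0.001, 0.002, -1.0]] tcp [0.5665 0.003  0.2438] grasp [0.5666 0.0033 0.0798] [0.9 0.4 0. ] 0.0345 15.0
rotvec to target [-0.1   0.05  0.02] ztool [ 0.  0. -1.]
```

Gripped (34.5 mm, ~1 mm bias). Lift 30 mm slowly.

Emit:
step_arm([
  [0, 0, 0.005, 0, 0, 0],
  [0, 0, 0.005, 0, 0, 0],
  [0, 0, 0.005, 0, 0, 0],
  [0, 0, 0.005, 0, 0, 0],
  [0, 0, 0.005, 0, 0, 0],
  [0, 0, 0.005, 0, 0, 0],
  [0, 0, 0, 0, 0, 0],
  [0, 0, 0, 0, 0, 0],
  [0, 0, 0, 0, 0, 0],
])

```text
time: 27.92
position: [0.5663, 0.003, 0.2736]
tool_rot: [0.07, 0.998, 0.001, 0.0]
ft_force: [-0.8, 0.0, -1.5]
grip_width: 0.0345
grip_force: 15.0
```

```bash
python3 o.py 82 0; python3 w.py w7 collar; python3 sh.py w7; python3 - <<'E'
from h import *
i=cv2.imread('pics/w7.png'); a=camera('side')
cv2.imwrite('pics/m7.png',np.hstack([cv2.resize(i,(480,360)),cv2.resize(a['pixels'][180:270,250:330],(320,360),interpolation=3)]))
E
```

```text
27.93 [-0.192  0.633  1.692  0.003  0.817 -1.625]
[[-0.99, 0.14, 0.0], [0.14, 0.99, 0.002], [0.0, 0.002, -1.0]] tcp [0.5663 0.003  0.2736] grasp [0.5664 0.0033 0.1096] [-0.8  0.  -1.5] 0.0345 15.0
rotvec to target [-0.11  0.01  0.03] ztool [ 0.  0. -1.]
27.925 [0.5663 0.003  0.2736] [-1.7197e+02  1.0000e-02 -1.7989e+02] [-0.192  0.633  1.692  0.003  0.817 -1.625]
[[ 0.14  -0.96  -0.243  0.501]
 [ 0.99   0.136  0.032  0.013]
 [ 0.002 -0.245  0.969  0.254]
 [ 0.     0.     0.     1.   ]] 65.7874227747604
collar 0.9 [311. 308.  85.  94.] [0.555 0.005 0.111] [ 0.548 -0.01   0.097] [0.587 0.02  0.113]
collar 0.36 [293. 185. 409. 371.] [0.497 0.01  0.057] [ 0.438 -0.085  0.054] [0.61  0.102 0.059]
top n 450 [0.5613 0.0028 0.12  ] [ 0.552  -0.0222  0.117 ] [0.5791 0.0307 0.128 ]
top circ (557.901611328125, 3.977097272872925) 26.805200576782227
topline 3 [0.5718 0.0021 0.1215] 73.2 [0.5715 0.001  0.1211] [0.5721 0.0028 0.1218]
collar red 0
collar circ 0 (0.0, 0.0) 0.0
```

View pics/m7.png

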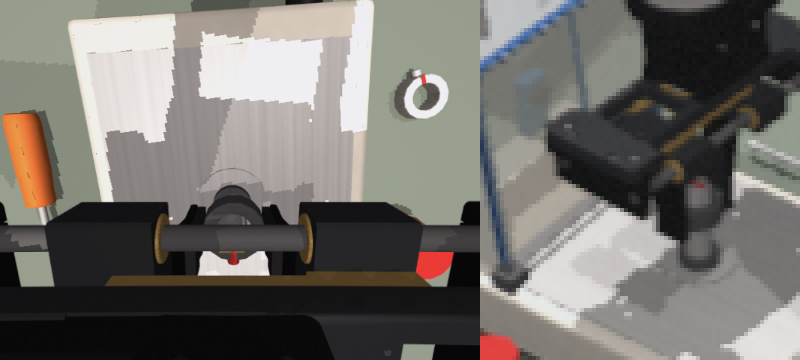

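```bash
python3 -c "
from rig import hand_in
print(hand_in())"
```

```text
the job is handed in; nothing more can be done
None
```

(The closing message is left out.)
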